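# Test the emergency stop on a workshop control box

### The arm

A 6-joint arm with a two-finger parallel gripper is mounted at the origin on the work surface. World frame = base frame: x ahead of the robot, y to its left, z up, the work surface at z = 0. Lengths are in m, angles in rad, forces in N, time in s.
With the tool pointing down it reaches from about 0.35 to 0.975 m from the base axis. Payload 4.9 kg.
Tool frame: the origin (TCP) lies midway between the tips of the shut fingers; the grasp point (between the pads) lies 19 mm behind it; z points along the fingers, y is the line along which they close (so a half turn about z gives the same grasp; the last joint's range is limited). The gripper opens to 85 mm and grips with 20 to 120 N. Pads are 22 mm wide; open, the fingers measure 114 mm over their backs; the gripper's body (76 mm by 85 mm) begins 54 mm behind the grasp point. The pads swing forward as they close: fully open they stand 13 mm farther back than shut.
Start: joints at [1.095, 0.053, 1.613, -0, 1.476, -0.119], TCP at [0.218, 0.586, 0.231] pointing down, gripper open.
Joint ranges: [-3.01, 3.01], [-1.01, 2.22], [0.06, 2.58], [-1.02, 4.17], [0.09, 2.62], [-3.14, 3.14]. Speed limits (rad/s): [2.57, 2.57, 3.14, 3.14, 3.14, 3.14].

### API

Orientations are given as a rotation vector (axis times angle).
In Python, from station import ctrl, optics, job gives the robot as it stands.
- The arm moves only by the shell command python3 -m jog 'ROWS' [OPENING] [FORCE]. ROWS is JSON, a list of rows, each a list of 2 entries, a list of its own where there are three numbers: the shift along the tool's x, y, z in m, then the turn, a rotation vector about the tool's x, y, z in rad. A call has 1 to 5 rows; each row is the pose to reach, as a shift and turn from the pose commanded when the call began, along the tool's axes at that moment; what a row does not reach only later rows make up. A row lasts 1/10 s, in which the tool goes at most 50 mm and 8.59 degrees, less where a joint would pass 70% of its speed; a pose out of reach is approached as far as the arm can. A call with a gripper value outside its range is refused whole. OPENING is the opening, from 0 (shut) to 1 (fully open), set as the call begins (- or left out, the last holds). The fingers move at their own pace and stop on an object; FORCE is the grip in N (left out, the last holds). Time passes only in rows, so rows that repeat a pose let the fingers close. It gives the time, the measured TCP pose, the force, the opening and the grip force at its end, in the units of the state.
- ctrl.get_obs(): the state, without advancing time (a new reading comes with each control period).
- optics.get_image(name): name is "side" or "top"; returns a dict with "image" (384x512x3 uint8, blue, green, red), "fx", "fy", "cx", "cy" (pixels), "rvec" (rotation vector, rad) and "tvec" (3), from world to camera coordinates, as OpenCV has them. Camera axes: x right, y down, z forward; pixel columns grow to the right and rows downward; lengths in m; the calibration is good to about 2 mm. A picture is of the moment at which its call begins. There is no depth.
- job.finish_job(): hands the job in; it is judged then, once.
The state is a dict: "t": time; "q": joint angles; "dq": joint speeds; "effort": joint torques, N m; "tool_pos": TCP position; "tool_rot": TCP orientation; "contact_force": force on the tool from outside, world axes, zero at the start; "wrist_torque": the same for the moment, N m; "opening": finger opening in m; "grip_force": force on a finger pad.
Only numpy, scipy, OpenCV 4.12 (cv2) and the standard library are available. Lean on these libraries where they do the work, as an engineer would, in place of code of your own. Each camera call takes 0.05 s, during which the arm holds its last target. There are 200 camera calls.

### The job

Before work starts, test the emergency stop: press the big round mushroom head on the bench control box fully down so that it latches, then turn it clockwise (seen from above) to reset it, and let go so that it springs back up and untwists. Do not push the flat start button.

Things in the scene. Friction and masses are not known exactly. Their poses are not given: they have to be found in the camera images.
- stop_top (a point): Centre of the top of the mushroom: black round head, 44 mm across, 22 mm thick, ribbed side, 3 white dashes on top. Upright side from 7 to 18 mm below this point: grip across any diameter. Under it only a 22 mm stem and a 36 mm collar, 8 mm high. Point is 46 mm above the flat top of a fixed grey box (110 x 200 x 70 mm high), 38 mm when latched, 55 mm from the box's middle towards its left (+y) end.
- stop_press (a joint): How far the mushroom head is pressed down, in m: 0 up, 0.008 at its rigid end stop. Needs about 4 N at first, less further down; past about 5 mm it goes on by itself and stays latched at 0.008, held with about 1.5 N, until it is turned.
- stop_turn (a joint): Turn of the mushroom head, in rad, clockwise from above: 0 at rest, end stop 1.2 (69 deg); no turn the other way. A light spring (under 0.1 N m) turns it back when let go. The latch opens at about 0.6; turn it to about 1.0 (57 deg). A grip on the head may keep it from rising: when the grip opens it rises 8 mm at once, then untwists within 2 s.
- start_button (a joint): How far the flat start button is pushed, in m: 0 out, 0.005 in. Black, 28 mm across, in a dark 44 mm ring, top 21 mm above the same box, 110 mm from the mushroom's axis. A second box of the same size has a bar-grip selector and two flat buttons, no mushroom.
There are look-alikes about, which are no part of the job. What is shaped like the part that bears stop_top but red is not meant.

How it is judged:
On the way, in this order (a step that is already met when the one before it is completed fails the run):
1. the mushroom head is pressed down (6.5 mm or more of its 8 mm) (value of joint stop_press above 0.0065 m), for 0.1 s.
2. the head is turned clockwise past the latch (0.6 rad or more) (value of joint stop_turn above 0.6 rad), for 0.05 s.
At the end, for the whole second after the job is handed in: The mushroom head is back up (within 1.5 mm of its rest height) and untwisted (within 0.15 rad of rest), after having been pressed and turned (value of joint stop_press below 0.0015 m and value of joint stop_turn below 0.15 rad); the robot touches nothing.
It fails at once if the start button is pushed in by more than 2.5 mm (value of joint start_button above 0.0025 m).
It also fails if it takes over 42 s, if anything falls off the work surface, if the arm or the gripper's body presses on something with over 40 N, if the wrist force passes 120 N, or if a joint passes its speed limit or range.

## Working session

There is one attempt and no reset: what is moved stays moved. The work goes in short steps, Python scripts to look and compute and a shell command to move; the robot and the scene stay as the last step left them, time stands still between calls to the robot, and variables do not carry over. Pictures are saved under pics/ and viewed, at most 10 in all, crops included, and the job is handed in when it is done.

```bash
mkdir -p pics; python3 - <<'E'
from station import ctrl, optics
import cv2, pickle
for n in("top","side"):
    d=optics.get_image(n); cv2.imwrite(f"pics/{n}0.png",d["image"]); pickle.dump(d,open(n+".pkl","wb"))
    print(n,d["fx"],d["cx"],d["cy"],d["rvec"],d["tvec"])
o=ctrl.get_obs(); print(o["t"],o["tool_pos"],o["tool_rot"],o["opening"])
E
```

```text
top 365.5243179192555 256.1067150778592 188.90921277171267 [ 2.19072014 -2.14822336  0.07239368] [0.01859982 0.46462714 0.97620589]
side 423.3866010287925 252.67011532165162 192.10461931248514 [ 2.15413392 -0.20232559  0.08330254] [-0.44635191  0.13456271  1.0181206 ]
0.1 [0.21802115 0.58511413 0.230161  ] [-5.57338926e-01 -3.09119624e+00  2.89339642e-03] 0.08568802861180203
```

View pics/top0.png

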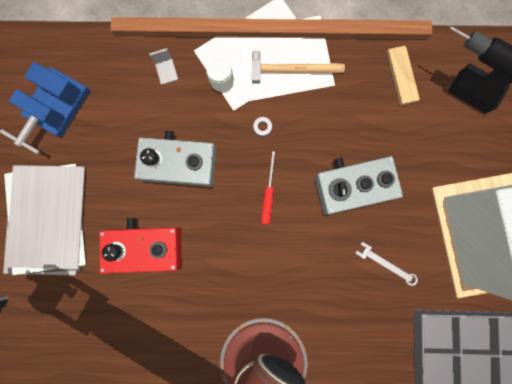

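View pics/side0.png

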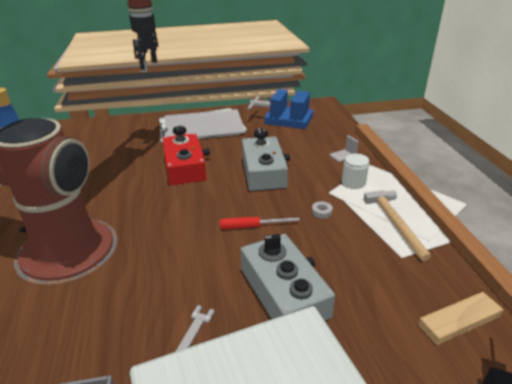

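Candidates in the top view:
- Grey box with a mushroom at (150,157) and a flat button at (194,162). It fits: a grey box with a mushroom at its +y end.
- Red box with a mushroom at (112,252). It is red, so it isn't meant.
- Grey box at (340,188). It has a bar selector and two flat buttons, so it isn't meant.

I'll confirm with one enlarged crop and measure.

```bash
cat > h.py <<'E'
import numpy as np, cv2
def ray(d,u,v):
    R=cv2.Rodrigues(np.array(d["rvec"],float))[0]; t=np.array(d["tvec"],float).ravel()
    r=R.T@np.array([(u-d["cx"])/d["fx"],(v-d["cy"])/d["fy"],1]); return -R.T@t, r
def plane(d,u,v,z):
    c,r=ray(d,u,v); return c+r*(z-c[2])/r[2]
def tri(d1,p1,d2,p2):
    A=np.zeros((3,3));b=np.zeros(3);
    for d,p in((d1,p1),(d2,p2)):
        c,r=ray(d,*p); r/=np.linalg.norm(r); P=np.eye(3)-np.outer(r,r); A+=P; b+=P@c
    return np.linalg.solve(A,b)
def proj(d,X): return cv2.projectPoints(np.array(X,float).reshape(-1,3),np.array(d["rvec"],float),np.array(d["tvec"],float),np.array([[d["fx"],0,d["cx"]],[0,d["fy"],d["cy"]],[0,0,1]]),None)[0].reshape(-1,2)
E
python3 - <<'E'
from h import *; import pickle
T=pickle.load(open("top.pkl","rb"));S=pickle.load(open("side.pkl","rb"))
a=cv2.resize(T["image"][125:200,125:225],None,fx=5,fy=5,interpolation=cv2.INTER_CUBIC)
b=cv2.resize(S["image"][120:195,235:295],None,fx=5,fy=5,interpolation=cv2.INTER_CUBIC)
cv2.imwrite("pics/crop.png",np.hstack([a,b]))
# box top outline in top view
im=T["image"]; hsv=cv2.cvtColor(im,cv2.COLOR_BGR2HSV); m=((hsv[...,1]<60)&(hsv[...,2]>100)).astype(np.uint8)
mm=np.zeros_like(m); mm[130:192,128:222]=m[130:192,128:222]
c=max(cv2.findContours(mm,cv2.RETR_EXTERNAL,cv2.CHAIN_APPROX_NONE)[0],key=cv2.contourArea)
r=cv2.minAreaRect(c); bp=cv2.boxPoints(r); print(bp)
P=np.array([plane(T,*p,.07) for p in bp]);print(P.round(4)); print("sides",np.linalg.norm(np.diff(P,axis=0),axis=1), P.mean(0))
print("mush",plane(T,149.5,157,.116),"start",plane(T,194,162,.091))
E
```

```text
[[133.58823 179.35294]
 [136.87646 136.60587]
 [215.33527 142.64117]
 [212.04703 185.38824]]
[[0.4789 0.3468 0.07  ]
 [0.5922 0.3436 0.07  ]
 [0.5796 0.1361 0.07  ]
 [0.4669 0.1413 0.07  ]]
sides [0.11338185 0.20794169 0.11275531] [0.52941963 0.24193971 0.07      ]
mush [0.53081384 0.29316803 0.116     ] start [0.52409793 0.1863219  0.091     ]
```

View pics/crop.png

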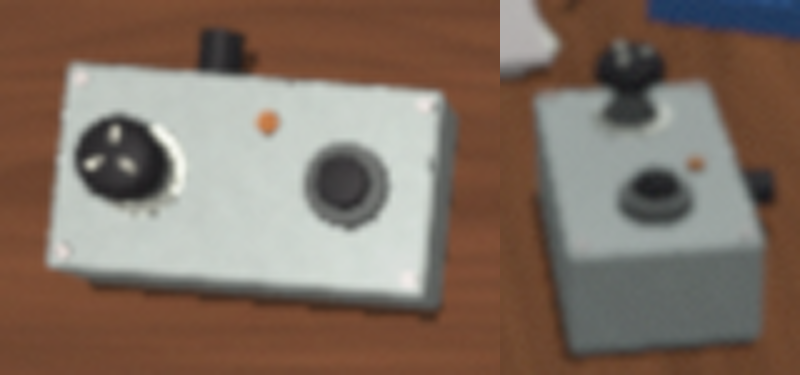

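The crop confirms a black mushroom with 3 white dashes on the grey box. The top centre is at about (147.4,155.8) in the top view and (260.6,129.8) in the side view, and the flat start button is at about (193.8,162).

```bash
python3 - <<'E'
from h import *; import pickle
from scipy.spatial.transform import Rotation as Ro
from station import ctrl
T=pickle.load(open("top.pkl","rb"));S=pickle.load(open("side.pkl","rb"))
m=plane(T,147.4,155.8,.116); s=plane(T,193.8,161.6,.091)
print("top@.116",m,"silh@.103",plane(T,149.2,156.4,.103),"start",s,np.linalg.norm((m-s)[:2]))
print("tri",tri(T,(147.4,155.8),S,(260.6,129.8)),"side@.116",plane(S,260.6,129.8,.116))
o=ctrl.get_obs();R=Ro.from_rotvec(o["tool_rot"]).as_matrix();print(R.round(3))
for z in (.23,):
  print("tool shift to above", R.T@(np.array([m[0],m[1],z])-o["tool_pos"]))
d=(s-m)[:2];print("box axis deg",np.degrees(np.arctan2(d[1],d[0])),"tool y deg",np.degrees(np.arctan2(R[1,1],R[0,1])))
print(o["q"])
E
```

```text
top@.116 [0.5337454  0.29856627 0.116     ] silh@.103 [0.53451867 0.29812097 0.103     ] start [0.52511994 0.18686991 0.091     ] 0.11202890607459352
tri [0.53336614 0.29779606 0.11837683] side@.116 [0.53433389 0.3026835  0.116     ]
[[-0.937  0.349 -0.001]
 [ 0.349  0.937 -0.002]
 [ 0.    -0.002 -1.   ]]
tool shift to above [-3.95918921e-01 -1.58238951e-01  3.77339288e-04]
box axis deg -94.41575459747168 tool y deg 69.55890248192338
[ 1.09501190e+00  5.32963443e-02  1.61419278e+00 -1.10638439e-05
  1.47602706e+00 -1.19018709e-01]
```

```bash
python3 -m jog '[[[-0.044,-0.0175,0],[0,0,0]],[[-0.088,-0.035,0],[0,0,0]],[[-0.132,-0.0527,0],[0,0,0]],[[-0.176,-0.0703,0],[0,0,0]],[[-0.22,-0.088,0],[0,0,0]]]' 1
python3 -m jog '[[[-0.044,-0.0175,0],[0,0,0]],[[-0.088,-0.035,0],[0,0,0]],[[-0.132,-0.0527,0],[0,0,0]],[[-0.176,-0.0702,0],[0,0,0]],[[-0.176,-0.0702,0],[0,0,0]]]'
python3 -m jog '[[[0,0,0.03],[0,0,0]],[[0,0,0.06],[0,0,0]],[[0,0,0.08],[0,0,0]],[[0,0,0.09],[0,0,0]],[[0,0,0.09],[0,0,0]]]'
python3 - <<'E'
from h import *; from station import ctrl,optics
from scipy.spatial.transform import Rotation as Ro
o=ctrl.get_obs();p=np.array(o["tool_pos"]);R=Ro.from_rotvec(o["tool_rot"]).as_matrix()
print("delta tool",R.T@(np.array([.534,.298,.082])-p),o["q"],o["contact_force"])
ims=[]
for n,c in(("top",(147,156)),("side",(260,130))):
    d=optics.get_image(n);x,y=c;ims.append(cv2.resize(d["image"][y-40:y+40,x-40:x+40],None,fx=5,fy=5,interpolation=cv2.INTER_CUBIC)); print(n,proj(d,p))
cv2.imwrite("pics/near.png",np.hstack(ims))
E
```

```text
t: 0.6
tool_pos: [0.3945, 0.4247, 0.2308]
tool_rot: [-0.557, -3.091, 0.001]
contact_force: [0.0, 0.4, -0.2]
opening: 0.0852
grip_force: 0.0
t: 1.1
tool_pos: [0.5372, 0.295, 0.2305]
tool_rot: [0.567, 3.089, -0.003]
contact_force: [-0.8, 0.8, 0.4]
opening: 0.0854
grip_force: 0.0
t: 1.6
tool_pos: [0.5325, 0.299, 0.1391]
tool_rot: [-0.556, -3.088, 0.003]
contact_force: [-0.4, -0.4, 0.5]
opening: 0.0854
grip_force: 0.0
delta tool [-0.00193199 -0.00024481  0.05712114] [ 3.89750797e-01  9.42921394e-02  1.72697246e+00  1.36866126e-04
  1.32439435e+00 -8.24800423e-01] [-0.40983576 -0.41916649  0.52310226]
top [[144.22288892 154.64193534]]
side [[260.17465312 123.2918726 ]]
```

View pics/near.png

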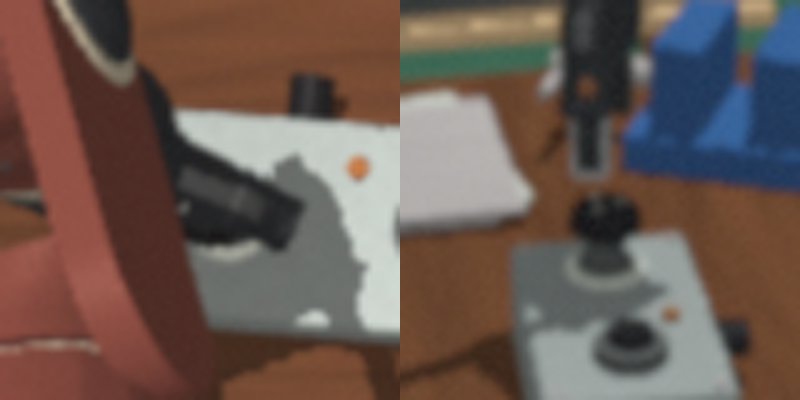

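The picture shows the open gripper above the mushroom (side crop: near finger at about (590,150), head at about (605,215)), so it is aligned. Next: descend, straddle and grip.

```bash
python3 -m jog '[[[-0.002,0,0.02],[0,0,0]],[[-0.002,0,0.04],[0,0,0]],[[-0.002,0,0.05],[0,0,0]],[[-0.002,0,0.057],[0,0,0]],[[-0.002,0,0.057],[0,0,0]]]'
python3 -m jog '[[[0,0,0],[0,0,0]],[[0,0,0],[0,0,0]],[[0,0,0],[0,0,0]],[[0,0,0],[0,0,0]],[[0,0,0],[0,0,0]]]' 0.35 40
python3 - <<'E'
from h import *; from station import ctrl,optics
o=ctrl.get_obs();print(o["tool_pos"],o["opening"],o["grip_force"],o["contact_force"],o["wrist_torque"])
d=optics.get_image("side");x,y=260,135
cv2.imwrite("pics/grip.png",cv2.resize(d["image"][y-40:y+40,x-40:x+40],None,fx=6,fy=6,interpolation=cv2.INTER_CUBIC))
E
```

```text
t: 2.2
tool_pos: [0.5359, 0.2984, 0.0842]
tool_rot: [-0.557, -3.091, 0.0]
contact_force: [-0.2, -0.1, 0.3]
opening: 0.0858
grip_force: 0.0
t: 2.7
tool_pos: [0.5369, 0.2994, 0.0858]
tool_rot: [0.557, 3.09, 0.004]
contact_force: [0.9, 3.4, 3.1]
opening: 0.0421
grip_force: 40.0
[0.5369138  0.29941646 0.08580487] 0.042095472231416145 40.03451239274 [0.9284037  3.40996186 3.11423033] [ 0.54264101 -0.1189681  -0.00057683]
```

View pics/grip.png

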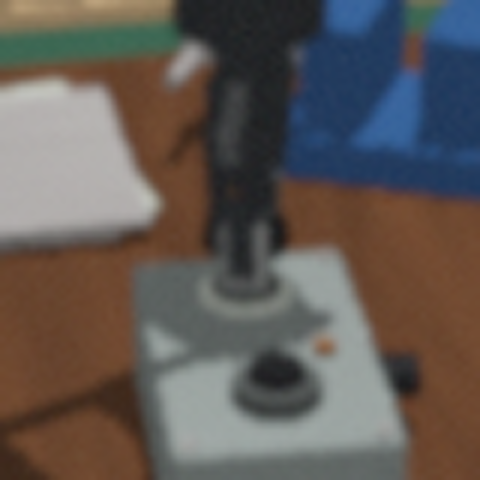

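The side crop shows the fingers gripping the head, centred over the collar (finger x about 245, collar about 247). Opening is 42 mm at 40 N, so I'll press 9 mm.

```bash
python3 -m jog '[[[0,0,0.003],[0,0,0]],[[0,0,0.006],[0,0,0]],[[0,0,0.009],[0,0,0]],[[0,0,0.009],[0,0,0]],[[0,0,0.009],[0,0,0]]]'
```

```text
t: 3.25
tool_pos: [0.537, 0.2994, 0.078]
tool_rot: [0.557, 3.09, 0.004]
contact_force: [-3.1, 3.8, 12.8]
opening: 0.042
grip_force: 41.5
```

It moved 7.8 mm and force rose to about 13 N, well over the spring, so the head is at its end stop. Now turn it about 1.02 rad clockwise (+z of the tool).

```bash
python3 -m jog '[[[0,0,0],[0,0,0.14]],[[0,0,0],[0,0,0.28]],[[0,0,0],[0,0,0.42]],[[0,0,0],[0,0,0.56]],[[0,0,0],[0,0,0.56]]]'
python3 -m jog '[[[0,0,0],[0,0,0.14]],[[0,0,0],[0,0,0.28]],[[0,0,0],[0,0,0.42]],[[0,0,0],[0,0,0.48]],[[0,0,0],[0,0,0.48]]]'
python3 -c "
from station import ctrl;o=ctrl.get_obs();print(o['tool_pos'],o['wrist_torque'],o['q'][5])"
```

```text
t: 3.75
tool_pos: [0.5361, 0.2984, 0.078]
tool_rot: [-1.393, -2.816, 0.001]
contact_force: [-5.7, 0.1, 16.5]
opening: 0.0423
grip_force: 41.8
t: 4.25
tool_pos: [0.535, 0.298, 0.0779]
tool_rot: [-2.02, -2.404, 0.006]
contact_force: [-10.3, -2.7, 18.5]
opening: 0.0421
grip_force: 42.1
[0.53500667 0.29796167 0.07792943] [-0.37387282  1.76827328  0.14458709] 0.2135140993174854
```

```bash
python3 -m jog '[[[0,0,0],[0,0,0]],[[0,0,0],[0,0,0]],[[0,0,0],[0,0,0]],[[0,0,0],[0,0,0]],[[0,0,0],[0,0,0]]]' 1
python3 -m jog '[[[0,0,-0.02],[0,0,0]],[[0,0,-0.06],[0,0,0]],[[0,0,-0.1],[0,0,0]],[[0,0,-0.14],[0,0,0]],[[0,0,-0.16],[0,0,0]]]'
python3 -m jog '[[[0.04,0,0],[0,0,0]],[[0.08,0,0],[0,0,0]],[[0.12,0,0],[0,0,0]],[[0.16,0,0],[0,0,0]],[[0.18,0,0],[0,0,0]]]'
for i in 1 2 3 4; do python3 -m jog '[[[0,0,0],[0,0,0]],[[0,0,0],[0,0,0]],[[0,0,0],[0,0,0]],[[0,0,0],[0,0,0]],[[0,0,0],[0,0,0]]]' |grep -E "t:|pos|force"; done
python3 - <<'E'
from h import *; from station import ctrl,optics
ims=[]
for n,(x,y) in(("top",(155,157)),("side",(262,145))):
    d=optics.get_image(n);ims.append(cv2.resize(d["image"][y-37:y+38,x-37:x+38],None,fx=5,fy=5,interpolation=cv2.INTER_CUBIC))
cv2.imwrite("pics/after.png",np.hstack(ims))
E
```

```text
t: 4.75
tool_pos: [0.5357, 0.2981, 0.0746]
tool_rot: [-2.02, -2.406, 0.002]
contact_force: [0.6, 0.4, -0.4]
opening: 0.0855
grip_force: 0.0
t: 5.25
tool_pos: [0.5374, 0.2989, 0.2402]
tool_rot: [2.018, 2.404, 0.009]
contact_force: [-0.4, 0.1, 0.2]
opening: 0.0854
grip_force: 0.0
t: 5.75
tool_pos: [0.5037, 0.4782, 0.2348]
tool_rot: [-2.017, -2.408, 0.001]
contact_force: [0.1, -0.6, 0.4]
opening: 0.0853
grip_force: 0.0
t: 6.25
tool_pos: [0.5053, 0.4747, 0.2355]
tool_rot: [2.022, 2.405, 0.0]
contact_force: [0.1, -0.2, -0.1]
grip_force: 0.0
t: 6.75
tool_pos: [0.5048, 0.4757, 0.2353]
tool_rot: [-2.02, -2.406, 0.0]
contact_force: [-0.5, 0.4, -0.6]
grip_force: 0.0
t: 7.25
tool_pos: [0.5048, 0.4757, 0.2353]
tool_rot: [-2.02, -2.406, 0.0]
contact_force: [0.5, 0.5, 0.6]
grip_force: 0.0
t: 7.75
tool_pos: [0.5048, 0.4756, 0.2353]
tool_rot: [2.02, 2.406, 0.0]
contact_force: [0.1, -0.0, -0.7]
grip_force: 0.0
```

View pics/after.png

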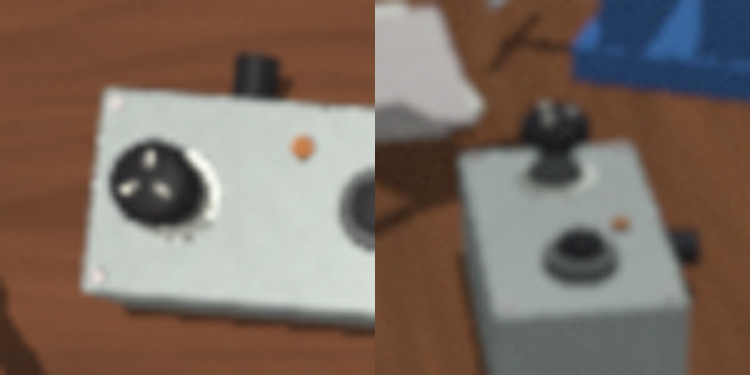

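The picture shows the head back up, with its dashes at (130-165,160-190) in the top crop in the same orientation as before. The arm is clear and reads zero contact force. Press force and travel match latching, and a latched head only comes back up after being turned, so I'm handing in.

```bash
python3 -c "
from station import job;print(job.finish_job())"
```

```text
the job is handed in; nothing more can be done
None
```

I pressed the black mushroom head down to its stop, turned it about 1.04 rad clockwise and released it; it came back up and untwisted, the start button was not touched, and the job is handed in (no verdict was shown).

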